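# Compress a spring to the pointer on a bench spring tester

### The arm

A 6-joint arm with a two-finger parallel gripper is mounted at the origin on a cart in front of the work surface, level with it; the furniture and walls round the work are solid. World frame = base frame: x ahead of the robot, y to its left, z up, the work surface at z = 0. Lengths are in m, angles in rad, forces in N, time in s.
With the tool pointing down it reaches from about 0.375 to 0.975 m from the base axis. Payload 3.8 kg.
Tool frame: the origin (TCP) lies at the very end of the fingers, on their centre line; the grasp point (between the pads) lies 19 mm behind it; z points along the fingers, y is the line along which they close (so a half turn about z gives the same grasp; the last joint's range is limited). The gripper opens to 85 mm and grips with 20 to 120 N. Pads are 22 mm wide; open, the fingers measure 114 mm over their backs; the gripper's body (76 mm by 85 mm) begins 54 mm behind the grasp point. The pads swing forward as they close: fully open they stand 13 mm farther back than shut.
Start: joints at [1.14, 0.264, 1.604, -0, 1.274, -0.037], TCP at [0.259, 0.623, 0.231] pointing down, gripper open.
Joint ranges: [-2.63, 2.63], [-0.94, 2.18], [0.31, 2.57], [-1.31, 4.45], [0, 2.66], [-2.55, 2.55]. Speed limits (rad/s): [2.57, 2.57, 3.14, 3.14, 3.14, 3.14].

### API

Orientations are given as a rotation vector (axis times angle).
In Python, from workcell import monitor, viewer, workorder gives the robot as it stands.
- The arm moves only by the tool jog_arm, never from a script. Its argument "commands" is a list of rows, each an object with "travel": the shift along the tool's x, y, z in mm, a list of three; "rot": the turn, a rotation vector about the tool's x, y, z in degrees, a list of three; "claw": the closure in counts, from 0 (fully open) to 255 (shut). A call has exactly 5 rows; each row shifts and turns the commanded pose from where the row before left it, along the tool's axes as they then stand; what a row does not reach is not made up. A row lasts 1/10 s, in which the tool goes at most 50 mm and 8.59 degrees, less where a joint would pass 70% of its speed; a pose out of reach is approached as far as the arm can. A call is refused whole if a number of a shift passes 50 or a number of a turn 8.59, either way. A call with a gripper value outside its range is refused whole. The fingers move at their own pace and stop on an object; "force" is the grip in N (left out, the last holds). Time passes only in rows, so rows that do not move let the fingers close, or fill a call up. It gives the time, the measured TCP pose, the force, the opening and the grip force at its end, in the units of the state.
- monitor.read_state(): the state, without advancing time (a new reading comes with each control period).
- viewer.read_camera(name): name is "scene" or "top" or "wrist"; returns a dict with "color" (420x560x3 uint8, blue, green, red), "camera_matrix" (3x3 intrinsics, pixels), "k1" (the pictures are not rectified: a ray, as slopes to the right and down, at radius r is drawn at 1 + k1 r^2 times it, then the intrinsics apply), "R" (3x3) and "t" (3): a world point X has camera coordinates R X + t. Camera axes: x right, y down, z forward; pixel columns grow to the right and rows downward; lengths in m; the calibration is good to about 2 mm. A picture is of the moment at which its call begins. There is no depth.
- workorder.finish_job(): hands the job in; it is judged then, once.
The state is a dict: "time": time; "q": joint angles; "joint_vel": joint speeds; "joint_torque": joint torques, N m; "tool_pos": TCP position; "tcp_rot": TCP orientation; "wrist_force": force on the tool from outside, world axes, zero at the start; "torque": the same for the moment, N m; "width": opening from 0.0 (shut) to 1.0 (fully open); "grip_force": force on a finger pad.
Only numpy, scipy, OpenCV 4.12 (cv2) and the standard library are available. Lean on these libraries where they do the work, as an engineer would, in place of code of your own. Each camera call takes 0.05 s, during which the arm holds its last target. There are 200 camera calls.

### The job

Check the longer of the two coil springs on the small spring tester: stand it upright in the tester's round pan, then press its cap straight down until the cap's top face is level with the tip of the pointer on the tester's post, not well past it, and hold it there for two seconds so that the force dial can be read. Then let the spring up again and leave it standing upright in the pan.

Things in the scene. Friction and masses are not known exactly. Their poses are not given: they have to be found in the camera images.
- long_spring: Longer of two upright loose steel coil springs (the other, 60 mm high, is unused). 95 mm high free, 0.17 kg: base flange 44 mm dia. x 12 mm, coil 32 mm dia., on top a solid knurled cap 38 mm dia. x 20 mm, to be gripped by its sides from above. Guided inside; cap travel at most 42 mm, 0.3 N per mm (6 to 13 N at the pointer). Origin: centre of the underside, z up along the spring.
- long_spring_top (a point): Centre of the flat top face of the long spring's cap: 95 mm above the spring's underside when free; it goes down with the cap as the spring is compressed.
- pan_floor (a point): Centre of the flat floor of the round aluminium pan of the tester, 60 mm above the worktop. Floor 72 mm across inside a lip 4 mm high; it sinks 1 to 3 mm under load. The tester is a fixed grey instrument 210 mm deep, 120 mm wide, 44 mm high under the pan, with a dial in front. x points from the pan to the post behind it.
- pointer_tip (a point): The mark: tip of the flat white pointer that stands out from the tester's post towards the pan, set 56 to 74 mm above the pan floor and clamped stiffly. The top face of the cap is to be pressed to this height. The tip lies 43 mm from the pan's axis; the post, 12 mm thick, stands 74 mm from the axis and reaches 96 mm above the pan floor.

How it is judged:
On the way, in this order (a step that is already met when the one before it is completed fails the run):
1. the long spring stands upright on the floor of the pan (horizontal distance between long_spring and pan_floor below 0.016 m and z of long_spring in the frame of pan_floor between -0.004 and 0.004 m and angle between long_spring's own z axis and vertical below 0.18 rad), for 0.1 s.
2. the top of its cap is pressed level with the pointer tip, within 8 mm, for one second, the spring upright in the pan (z of long_spring_top in the frame of pointer_tip between -0.008 and 0.008 m and horizontal distance between long_spring and pan_floor below 0.016 m and z of long_spring in the frame of pan_floor below 0.004 m and angle between long_spring's own z axis and vertical below 0.18 rad), for 1 s.
At the end, for the whole second after the job is handed in: The long spring stands upright (within about 10 degrees) and at rest on the floor of the pan, anywhere inside the lip (within 16 mm of the pan's centre), its cap up again (at least 88 mm from base to top) (all of step 1 and distance between long_spring and long_spring_top above 0.088 m and linear speed of long_spring below 0.02 m/s); the robot touches nothing.
It fails at once if the cap is pressed more than 16 mm past the pointer while the spring stands in the pan (z of long_spring_top in the frame of pointer_tip below -0.016 m and horizontal distance between long_spring and pan_floor below 0.016 m and angle between long_spring's own z axis and vertical below 0.18 rad).
It also fails if it takes over 48 s, if anything falls off the work surface, if the arm or the gripper's body presses on something with over 40 N, if the wrist force passes 120 N, or if a joint passes its speed limit or range.

## Working session

There is one attempt and no reset: what is moved stays moved. The work goes in short steps, Python scripts to look and compute and a tool call to move; the robot and the scene stay as the last step left them, time stands still between calls to the robot, and variables do not carry over. Pictures are saved under pics/ and viewed, at most 10 in all, crops included, and the job is handed in when it is done.

Besides the shell and the picture viewer there is one more tool, called after "Call:" by a JSON object that holds its "name" and its "arguments". jog_arm: Moves the arm, as the interface text tells. Its arguments: {"type":"object","properties":{"commands":{"type":"array","items":{"type":"object","properties":{"travel":{"type":"array","items":{"type":"number"}},"rot":{"type":"array","items":{"type":"number"}},"claw":{"type":"number"}}}},"force":{"type":"number"}},"required":["commands"]}

```bash
mkdir -p pics
cat > h.py <<'E'
import numpy as np, cv2
from workcell import monitor, viewer, workorder
def snap(n,f):
    c=viewer.read_camera(n); cv2.imwrite(f'pics/{f}.png',c['color']); 
    np.savez(f'pics/{f}.npz',**{k:c[k] for k in('camera_matrix','k1','R','t')}); return c
def ray(c,u,v):
    K=np.array(c['camera_matrix']);k=float(c['k1'])
    d=cv2.undistortPoints(np.array([[[u,v]]],float),K,np.array([k,0,0,0.]))[0,0]
    R=np.array(c['R']);t=np.array(c['t']); return -R.T@t, R.T@np.array([d[0],d[1],1])
def atz(c,u,v,z):
    o,d=ray(c,u,v); return o+d*(z-o[2])/d[2]
def proj(c,P):
    K=np.array(c['camera_matrix']);P=np.atleast_2d(np.array(P,float))
    r=cv2.Rodrigues(np.array(c['R']))[0]
    return cv2.projectPoints(P,r,np.array(c['t']),K,np.array([float(c['k1']),0,0,0]))[0][:,0]
def tri(obs):
    A=0;b=0
    for c,u,v in obs:
        o,d=ray(c,u,v);d=d/np.linalg.norm(d);M=np.eye(3)-np.outer(d,d);A=A+M;b=b+M@o
    return np.linalg.solve(A,b)
E
python3 - <<'E'
from h import *
a=snap('scene','s0');b=snap('top','t0')
for c in(a,b):print(c['k1'],-np.array(c['R']).T@c['t'])
cv2.imwrite('pics/st0.png',cv2.resize(np.vstack([a['color'],b['color']]),None,fx=.7,fy=.7))
print(monitor.read_state())
E
```

```text
-0.026273780647758295 [-0.0210892  -0.3826606   1.00440816]
-0.1378108653659843 [0.4333826  0.08339077 1.03472986]
{'time': 0.1, 'q': array([ 1.14011074e+00,  2.64722899e-01,  1.60526214e+00, -7.59516617e-06,
        1.27372937e+00, -3.69218500e-02]), 'joint_vel': array([ 0.00124226, -0.00112859, -0.00235245, -0.00136488,  0.00132567,
        0.00065902]), 'joint_torque': array([ 1.16105621e-03, -5.16710329e+01, -3.68589985e+01, -1.52385537e-04,
        6.33029224e-03,  8.14464101e-06]), 'tool_pos': array([0.25870748, 0.62271504, 0.23004283]), 'tcp_rot': array([-0.61443592, -3.08042503,  0.00324431]), 'wrist_force': array([-0.05195557,  0.73889065,  0.11758316]), 'torque': array([-0.00415288,  0.0418746 , -0.00302293]), 'grip_force': 0.0, 'width': 0.9998343019026361}
```

View pics/s0.png

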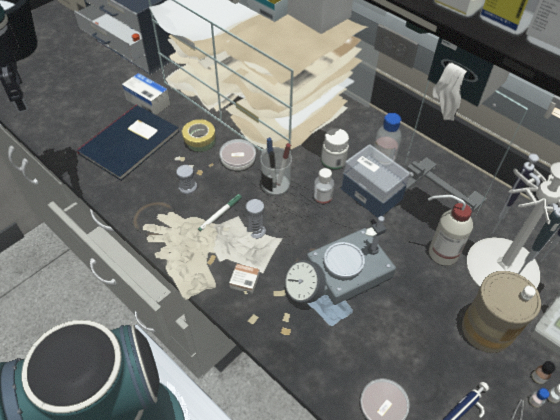

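View pics/t0.png

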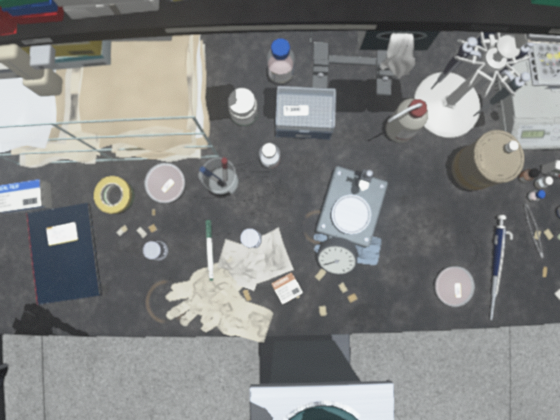

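The scene view shows the long spring near (256,215) and the tester pan near (345,261). In the top view they are at (251,239) and (351,214). I'll zoom in on both.

Run:
```python
from h import *
a=cv2.imread('pics/s0.png')[190:310,235:405];b=cv2.imread('pics/t0.png')[160:280,230:400]
f=lambda i:cv2.resize(i,None,fx=4.4,fy=4.4,interpolation=cv2.INTER_CUBIC)
cv2.imwrite('pics/c1.png',f(a));cv2.imwrite('pics/c2.png',f(b))
```

```text
(no output)
```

View pics/c1.png

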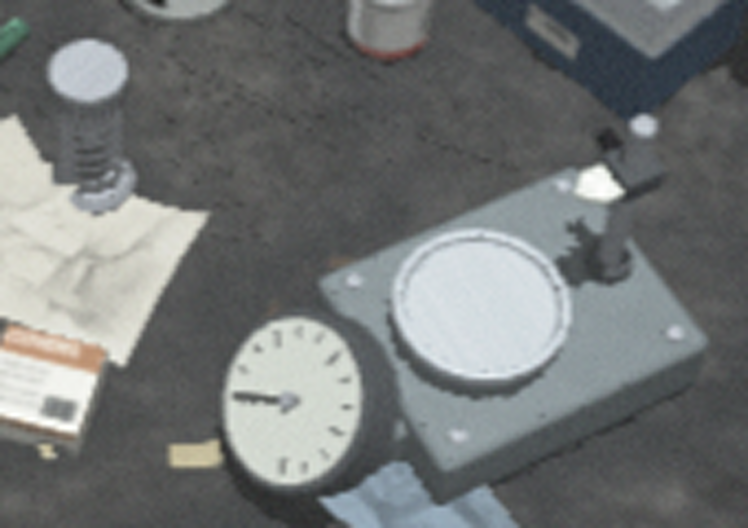

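View pics/c2.png

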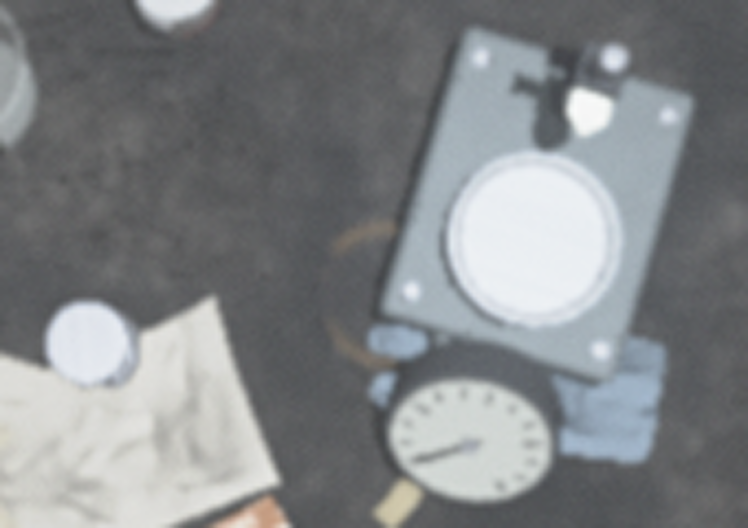

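```bash
cat >> h.py <<'E'
def ld(f): return dict(np.load(f'pics/{f}.npz'))
E
python3 - <<'E'
from h import *
s=ld('s0');t=ld('t0')
S=lambda u,v:(s,(u+.5)/4.4-.5+235,(v+.5)/4.4-.5+190)
T=lambda u,v:(t,(u+.5)/4.4-.5+230,(v+.5)/4.4-.5+160)
for n,a,b,z in [('cap',(88,71),(88,342),.095),('pan',(482,306),(535,239),.062),('tip',(578,198),(583,135),.125),('knob',(643,126),(613,58),.156)]:
    print(n,tri([S(*a),T(*b)]),atz(*S(*a),z),atz(*T(*b),z))
E
```

```text
cap [0.4755041  0.14538128 0.09879295] [0.4769952 0.1481753 0.095    ] [0.47626884 0.14505567 0.095     ]
pan [ 0.52159526 -0.06602086  0.06564077] [ 0.52346634 -0.06460718  0.062     ] [ 0.52213593 -0.06679239  0.062     ]
tip [ 0.56264992 -0.08039741  0.12457988] [ 0.56217177 -0.08039641  0.125     ] [ 0.56276214 -0.0804948   0.125     ]
knob [ 0.59127045 -0.08878504  0.15883358] [ 0.59311775 -0.08766074  0.156     ] [ 0.59195302 -0.08951453  0.156     ]
```

Call:
{"name": "jog_arm", "arguments": {"commands": [{"travel": [-25, -24, 0], "claw": 0}, {"travel": [-30, -28, 0], "claw": 0}, {"travel": [-30, -28, 0], "claw": 0}, {"travel": [-30, -28, 0], "claw": 0}, {"travel": [-30, -28, 0], "claw": 0}], "force": 60}}

```text
$.commands[0]: bad value
```

Call:
{"name": "jog_arm", "arguments": {"commands": [{"travel": [-30, -28, 0], "claw": 0}, {"travel": [-30, -28, 0], "claw": 0}, {"travel": [-30, -28, 0], "claw": 0}, {"travel": [-30, -28, 0], "claw": 0}, {"travel": [-30, -28, 0], "claw": 0}]}}

```text
$.commands[0]: bad value
```

Call:
{"name": "jog_arm", "arguments": {"commands": [{"travel": [-30, -28, 0], "claw": 0}, {"travel": [-30, -28, 0], "claw": 0}, {"travel": [-28, -25, 0], "claw": 0}, {"travel": [0, 0, 0], "claw": 0}, {"travel": [0, 0, 0], "claw": 0}]}}

```text
$.commands[0]: bad value
```

Run:
```python
from h import *
c=snap('wrist','w1');s=monitor.read_state();print(s['time'],s['tool_pos'],s['tcp_rot'],s['wrist_force'])
print(proj(c,[[.4755,.1455,.095],[.522,-.066,.06],[.563,-.080,.123]]),-np.array(c['R']).T@c['t'])
```

```text
0.15 [0.2587673  0.62279436 0.23019507] [-6.14506158e-01 -3.08048664e+00  2.79685741e-03] [ 0.87706497 -0.27527792  0.11481387]
[[ 24.21474791 462.27991999]
 [-28.3434921  474.70039531]
 [-37.21446436 519.87004062]] [0.18265261 0.65464803 0.37099765]
```

View pics/w1.png

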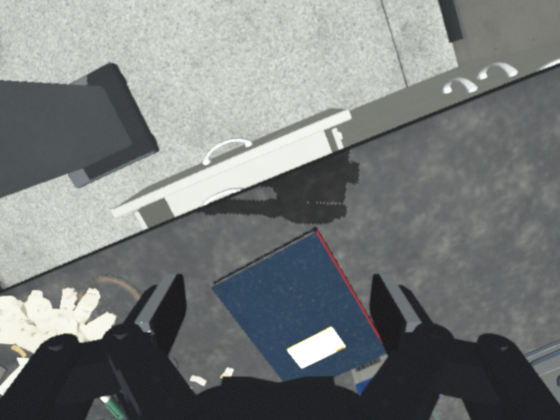

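The moves were refused because every row needs "rot". The wrist picture only shows the start position, with the fingers at (170,310) and (385,310).

Call:
{"name": "jog_arm", "arguments": {"commands": [{"travel": [-25, -24, 0], "rot": [0, 0, 0], "claw": 0}, {"travel": [-30, -28, 0], "rot": [0, 0, 0], "claw": 0}, {"travel": [-30, -28, 0], "rot": [0, 0, 0], "claw": 0}, {"travel": [-30, -28, 0], "rot": [0, 0, 0], "claw": 0}, {"travel": [-30, -28, 0], "rot": [0, 0, 0], "claw": 0}], "force": 60}}

```text
time: 0.65
tool_pos: [0.3409, 0.4404, 0.2309]
tcp_rot: [-0.614, -3.081, 0.001]
wrist_force: [1.2, -0.8, 0.0]
width: 0.996
grip_force: 0.0
```

Call:
{"name": "jog_arm", "arguments": {"commands": [{"travel": [-30, -28, 0], "rot": [0, 0, 0], "claw": 0}, {"travel": [-30, -28, 0], "rot": [0, 0, 0], "claw": 0}, {"travel": [-30, -28, 0], "rot": [0, 0, 0], "claw": 0}, {"travel": [-30, -28, 0], "rot": [0, 0, 0], "claw": 0}, {"travel": [-30, -28, 0], "rot": [0, 0, 0], "claw": 0}]}}

```text
time: 1.15
tool_pos: [0.4257, 0.2536, 0.2311]
tcp_rot: [-0.614, -3.081, 0.0]
wrist_force: [-0.1, -0.2, -0.9]
width: 1.0
grip_force: 0.0
```

Call:
{"name": "jog_arm", "arguments": {"commands": [{"travel": [-30, -28, 0], "rot": [0, 0, 0], "claw": 0}, {"travel": [-30, -28, 0], "rot": [0, 0, 0], "claw": 0}, {"travel": [-28, -25, 0], "rot": [0, 0, 0], "claw": 0}, {"travel": [0, 0, 0], "rot": [0, 0, 0], "claw": 0}, {"travel": [0, 0, 0], "rot": [0, 0, 0], "claw": 0}]}}

```text
time: 1.65
tool_pos: [0.4757, 0.146, 0.231]
tcp_rot: [-0.618, -3.079, -0.0]
wrist_force: [-1.2, 1.0, 0.0]
width: 0.998
grip_force: 0.0
```

Run:
```python
from h import *
c=snap('wrist','w2');s=monitor.read_state();print(s['time'],s['tool_pos'],s['tcp_rot'],s['wrist_force'])
print(proj(c,[[.4755,.1455,.095],[.522,-.066,.06],[.563,-.080,.123]]),-np.array(c['R']).T@c['t'])
```

```text
1.7 [0.47535551 0.14679093 0.23099211] [-6.15882115e-01 -3.07970610e+00 -4.28742593e-04] [-0.22076     0.00509254  0.02780533]
[[277.17708742 200.01763453]
 [121.00494311 296.95492989]
 [104.26262892 368.31054309]] [0.39966079 0.17783505 0.37199196]
```

View pics/w2.png

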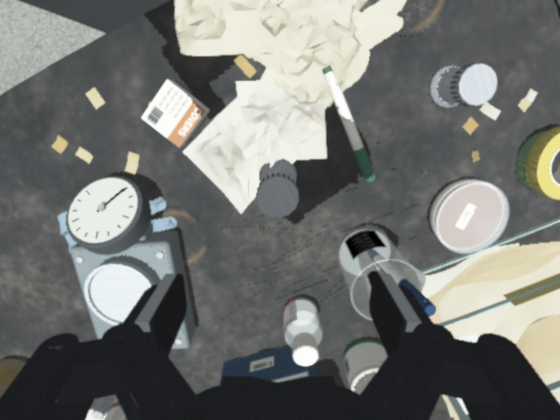

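The cap's top face is at (278,197), within about 2 mm of the prediction. The glass beaker sits near (385,270), so I'll check its clearance.

Run:
```python
from h import *
w=ld('w2');s=ld('s0');t=ld('t0')
print(atz(w,278,197.5,.095))
r=tri([(s,277,156),(t,219,172)]);print('beaker rim',r, r[:2]-[.475,.145])
print('pens',tri([(s,269,140),(t,212,183)]),tri([(s,287,146),(t,224,163)]))
print('pan',atz(w,120,291,.064))
```

```text
[0.47364439 0.14706658 0.095     ]
beaker rim [0.60801508 0.20520015 0.10804047] [0.13301508 0.06020015]
pens [0.57714721 0.20615225 0.17933771] [0.62062175 0.18957962 0.14160245]
pan [ 0.51338107 -0.05972878  0.064     ]
```

Call:
{"name": "jog_arm", "arguments": {"commands": [{"travel": [0, 0, 35], "rot": [0, 0, 0], "claw": 0}, {"travel": [0, 0, 40], "rot": [0, 0, 0], "claw": 0}, {"travel": [0, 0, 40], "rot": [0, 0, 0], "claw": 0}, {"travel": [0, 0, 35], "rot": [0, 0, 0], "claw": 0}, {"travel": [0, 0, 17], "rot": [0, 0, 0], "claw": 0}]}}

```text
time: 2.2
tool_pos: [0.4721, 0.1476, 0.0606]
tcp_rot: [-0.61, -3.076, 0.004]
wrist_force: [-1.5, -0.4, -0.7]
width: 0.998
grip_force: 0.0
```

Call:
{"name": "jog_arm", "arguments": {"commands": [{"travel": [0, 0, 0], "rot": [0, 0, 0], "claw": 100}, {"travel": [0, 0, 0], "rot": [0, 0, 0], "claw": 255}, {"travel": [0, 0, 0], "rot": [0, 0, 0], "claw": 255}, {"travel": [0, 0, 0], "rot": [0, 0, 0], "claw": 255}, {"travel": [0, 0, 0], "rot": [0, 0, 0], "claw": 255}], "force": 60}}

```text
time: 2.7
tool_pos: [0.4769, 0.1472, 0.0658]
tcp_rot: [0.614, 3.078, 0.002]
wrist_force: [0.5, 1.5, 0.6]
width: 0.423
grip_force: 59.7
```

Call:
{"name": "jog_arm", "arguments": {"commands": [{"travel": [0, 0, 0], "rot": [0, 0, 0], "claw": 255}, {"travel": [0, 0, 0], "rot": [0, 0, 0], "claw": 255}, {"travel": [0, 0, 0], "rot": [0, 0, 0], "claw": 255}, {"travel": [0, 0, 0], "rot": [0, 0, 0], "claw": 255}, {"travel": [0, 0, 0], "rot": [0, 0, 0], "claw": 255}]}}

```text
time: 3.2
tool_pos: [0.476, 0.1467, 0.0644]
tcp_rot: [0.615, 3.08, 0.0]
wrist_force: [1.5, 0.4, 2.1]
width: 0.421
grip_force: 59.7
```

Call:
{"name": "jog_arm", "arguments": {"commands": [{"travel": [0, 0, -10], "rot": [0, 0, 0], "claw": 255}, {"travel": [0, 0, -25], "rot": [0, 0, 0], "claw": 255}, {"travel": [0, 0, -35], "rot": [0, 0, 0], "claw": 255}, {"travel": [0, 0, -35], "rot": [0, 0, 0], "claw": 255}, {"travel": [0, 0, -15], "rot": [0, 0, 0], "claw": 255}]}}

```text
time: 3.7
tool_pos: [0.477, 0.1468, 0.1878]
tcp_rot: [0.614, 3.077, 0.002]
wrist_force: [2.8, -0.5, -1.1]
width: 0.422
grip_force: 60.7
```

Call:
{"name": "jog_arm", "arguments": {"commands": [{"travel": [-10, -14, 0], "rot": [0, 0, 0], "claw": 255}, {"travel": [-14, -20, 0], "rot": [0, 0, 0], "claw": 255}, {"travel": [-16, -24, 0], "rot": [0, 0, 0], "claw": 255}, {"travel": [-18, -26, 0], "rot": [0, 0, 0], "claw": 255}, {"travel": [-18, -26, 0], "rot": [0, 0, 0], "claw": 255}]}}

```text
time: 4.2
tool_pos: [0.5025, 0.0148, 0.1831]
tcp_rot: [-0.613, -3.079, 0.001]
wrist_force: [0.0, 0.4, -1.5]
width: 0.419
grip_force: 60.7
```

Call:
{"name": "jog_arm", "arguments": {"commands": [{"travel": [-18, -26, 0], "rot": [0, 0, 0], "claw": 255}, {"travel": [-16, -22, 0], "rot": [0, 0, 0], "claw": 255}, {"travel": [-9, -13, 0], "rot": [0, 0, 0], "claw": 255}, {"travel": [-5, -8, 0], "rot": [0, 0, -3.2], "claw": 255}, {"travel": [0, 0, 0], "rot": [0, 0, 0], "claw": 255}]}}

```text
time: 4.7
tool_pos: [0.521, -0.0669, 0.1834]
tcp_rot: [-0.53, -3.095, 0.0]
wrist_force: [-0.8, 0.6, -2.7]
width: 0.422
grip_force: 60.7
```

Call:
{"name": "jog_arm", "arguments": {"commands": [{"travel": [0, 0, 0], "rot": [0, 0, 0], "claw": 255}, {"travel": [0, 0, 0], "rot": [0, 0, 0], "claw": 255}, {"travel": [0, 0, 0], "rot": [0, 0, 0], "claw": 255}, {"travel": [0, 0, 0], "rot": [0, 0, 0], "claw": 255}, {"travel": [0, 0, 0], "rot": [0, 0, 0], "claw": 255}]}}

```text
time: 5.2
tool_pos: [0.5215, -0.0657, 0.1844]
tcp_rot: [0.527, 3.097, 0.0]
wrist_force: [-0.4, 0.8, -1.5]
width: 0.419
grip_force: 60.7
```

Run:
```python
from h import *
s=monitor.read_state();print(s['time'],s['tool_pos'],s['tcp_rot'],s['wrist_force'],s['width'])
c=snap('wrist','w3');d=snap('scene','s3');t=snap('top','t3')
p=[[.522,-.066,.06],[.563,-.080,.123],[.522,-.066,.155]]
for k in(c,d,t):print(proj(k,p).round(1).tolist())
f=lambda i:cv2.resize(i,(400,300),interpolation=cv2.INTER_CUBIC)
m=lambda i,x,y,w:f(i['color'][y:y+w*3//4,x:x+w])
cv2.imwrite('pics/m3.png',np.vstack([np.hstack([m(d,280,190,120),m(t,290,150,120)]),np.hstack([m(c,0,0,560),m(c,200,130,160)])]))
```

```text
5.2 [ 0.52151267 -0.06574518  0.18437088] [5.27494830e-01 3.09688469e+00 6.30388901e-05] [-0.41383528  0.76968643 -1.47090562] 0.41939775231597487
[[277.7, 204.3], [278.2, 288.7], [277.7, 253.6]]
[[344.1, 260.5], [365.9, 234.8], [349.3, 233.5]]
[[350.7, 214.1], [361.7, 190.3], [358.1, 209.4]]
```

View pics/m3.png

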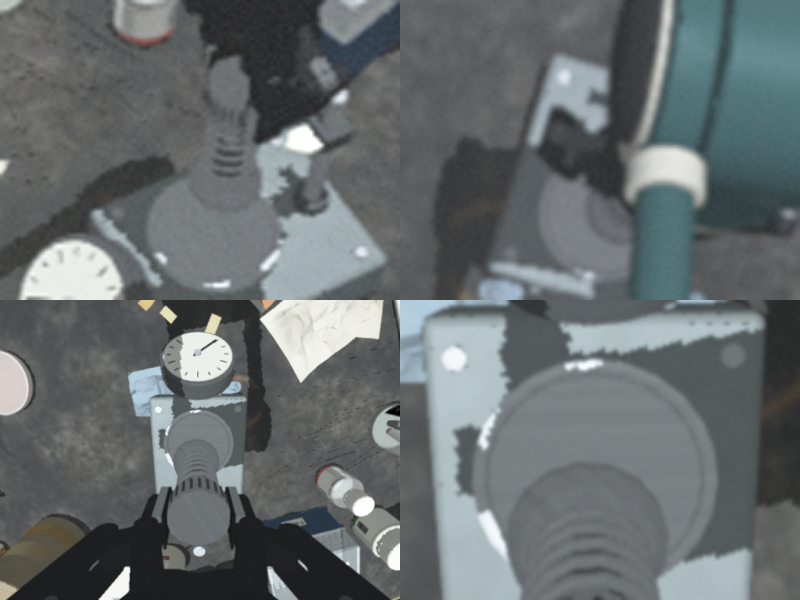

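The cap is held upright over the pan. In the wrist view the pan centre is about (278,203) and the flange centre about (276,228), so they are roughly 2 mm apart once projected. Next I lower it.

Call:
{"name": "jog_arm", "arguments": {"commands": [{"travel": [0, 0, 12], "rot": [0, 0, 0], "claw": 255}, {"travel": [0, 0, 18], "rot": [0, 0, 0], "claw": 255}, {"travel": [0, 0, 15], "rot": [0, 0, 0], "claw": 255}, {"travel": [0, 0, 8], "rot": [0, 0, 0], "claw": 255}, {"travel": [0, 0, 4], "rot": [0, 0, 0], "claw": 255}]}}

```text
time: 5.85
tool_pos: [0.5206, -0.0661, 0.1257]
tcp_rot: [-0.528, -3.094, 0.0]
wrist_force: [-0.2, -0.2, 1.1]
width: 0.418
grip_force: 61.0
```

Call:
{"name": "jog_arm", "arguments": {"commands": [{"travel": [0, 0, 2], "rot": [0, 0, 0], "claw": 255}, {"travel": [0, 0, 1], "rot": [0, 0, 0], "claw": 255}, {"travel": [0, 0, 1], "rot": [0, 0, 0], "claw": 255}, {"travel": [0, 0, 1], "rot": [0, 0, 0], "claw": 255}, {"travel": [0, 0, 0], "rot": [0, 0, 0], "claw": 255}]}}

```text
time: 6.35
tool_pos: [0.5218, -0.0663, 0.1227]
tcp_rot: [0.528, 3.096, -0.0]
wrist_force: [-2.1, -0.0, 0.9]
width: 0.422
grip_force: 61.0
```

Call:
{"name": "jog_arm", "arguments": {"commands": [{"travel": [0, 0, 0], "rot": [0, 0, 0], "claw": 255}, {"travel": [0, 0, 0], "rot": [0, 0, 0], "claw": 255}, {"travel": [0, 0, 0], "rot": [0, 0, 0], "claw": 255}, {"travel": [0, 0, 0], "rot": [0, 0, 0], "claw": 255}, {"travel": [0, 0, 0], "rot": [0, 0, 0], "claw": 255}]}}

```text
time: 6.85
tool_pos: [0.5216, -0.0662, 0.1223]
tcp_rot: [0.528, 3.097, -0.0]
wrist_force: [0.2, -0.2, 1.5]
width: 0.424
grip_force: 61.0
```

Run:
```python
from h import *
W=[];P=[]
for i in range(6):
    c=viewer.read_camera('scene'); s=monitor.read_state();W.append(s['wrist_force']);P.append(s['tool_pos'])
print(s['time'],np.mean(P,0),np.mean(W,0),np.std(W,0))
d=snap('scene','s4');c=snap('wrist','w4')
f=lambda i:cv2.resize(i,(400,300),interpolation=cv2.INTER_CUBIC)
m=lambda i,x,y,w:f(i['color'][y:y+w*3//4,x:x+w])
cv2.imwrite('pics/m4.png',np.hstack([m(d,290,195,100),m(c,160,150,240)]))
```

```text
7.15 [ 0.52160584 -0.06619858  0.12232098] [-1.10573713 -0.32621505  1.43399233] [0.23495682 0.5632458  0.61588241]
```

View pics/m4.png

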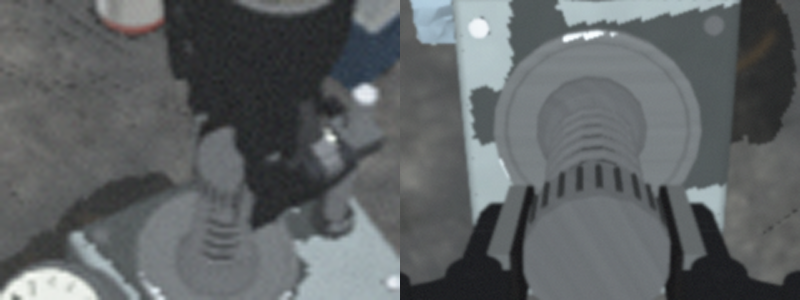

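The spring stands in the pan: flange (592,118) against pan centre (598,115), about 1-2 mm apart. Now I press.

Call:
{"name": "jog_arm", "arguments": {"commands": [{"travel": [0, 0, 4], "rot": [0, 0, 0], "claw": 255}, {"travel": [0, 0, 6], "rot": [0, 0, 0], "claw": 255}, {"travel": [0, 0, 7], "rot": [0, 0, 0], "claw": 255}, {"travel": [0, 0, 5], "rot": [0, 0, 0], "claw": 255}, {"travel": [0, 0, 2], "rot": [0, 0, 0], "claw": 255}], "force": 80}}

```text
time: 7.75
tool_pos: [0.5214, -0.0666, 0.0982]
tcp_rot: [-0.528, -3.097, 0.001]
wrist_force: [-3.9, -2.2, 9.0]
width: 0.418
grip_force: 80.0
```

Call:
{"name": "jog_arm", "arguments": {"commands": [{"travel": [0, 0, 2], "rot": [0, 0, 0], "claw": 255}, {"travel": [0, 0, 2], "rot": [0, 0, 0], "claw": 255}, {"travel": [0, 0, 0], "rot": [0, 0, 0], "claw": 255}, {"travel": [0, 0, 0], "rot": [0, 0, 0], "claw": 255}, {"travel": [0, 0, 0], "rot": [0, 0, 0], "claw": 255}]}}

```text
time: 8.25
tool_pos: [0.5214, -0.0667, 0.0948]
tcp_rot: [-0.528, -3.097, 0.001]
wrist_force: [-5.2, -1.7, 9.2]
width: 0.42
grip_force: 80.1
```

Run:
```python
from h import *
W=[];P=[];I=[];J=[]
for i in range(6):
    c=viewer.read_camera('scene');I.append(c['color'].astype(float)); e=viewer.read_camera('wrist');J.append(e['color'].astype(float)); s=monitor.read_state();W.append(s['wrist_force']);P.append(s['tool_pos'])
print(s['time'],np.mean(P,0),np.mean(W,0),s['width'])
for k in(c,e):print(proj(k,[[.5625,-.0803,.1235],[.522,-.066,.124],[.522+.019*.943,-.066-.019*.333,.124]]).round(1).tolist())
I=np.mean(I,0);J=np.mean(J,0)
np.savez('pics/w5.npz',**{k:e[k] for k in('camera_matrix','k1','R','t')})
f=lambda i:np.clip(1.7*cv2.resize(i,(400,300),interpolation=cv2.INTER_CUBIC),0,255)
m=lambda i,x,y,w:f(i[y:y+w*3//4,x:x+w])
cv2.imwrite('pics/m5.png',np.hstack([m(I,320,205,70),m(J,200,200,160)]))
```

```text
8.85 [ 0.5214479  -0.06670001  0.09486121] [-4.39675253 -2.24313897  9.54239693] 0.4190863227956725
[[365.9, 234.9], [347.5, 242.8], [355.8, 239.2]]
[[279.5, 392.8], [279.8, 316.2], [279.7, 352.8]][ WARN:0@11.007] global loadsave.cpp:1063 imwrite_ Unsupported depth image for selected encoder is fallbacked to CV_8U.
```

View pics/m5.png

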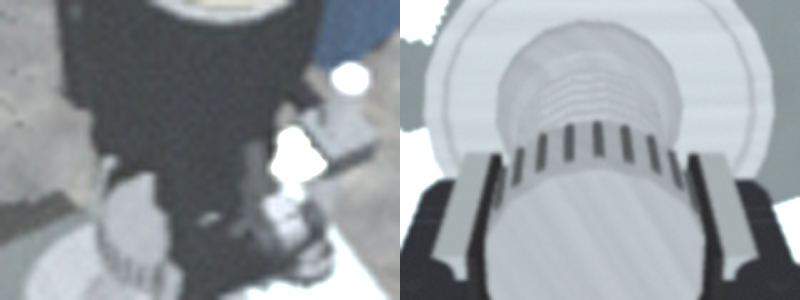

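The cap is pressed to about z 0.125, and the pointer tip appears at (367,235), which matches z of roughly 0.1235. I go 2 mm lower and hold.

Call:
{"name": "jog_arm", "arguments": {"commands": [{"travel": [0, 0, 1], "rot": [0, 0, 0], "claw": 255}, {"travel": [0, 0, 1], "rot": [0, 0, 0], "claw": 255}, {"travel": [0, 0, 0], "rot": [0, 0, 0], "claw": 255}, {"travel": [0, 0, 0], "rot": [0, 0, 0], "claw": 255}, {"travel": [0, 0, 0], "rot": [0, 0, 0], "claw": 255}]}}

```text
time: 9.35
tool_pos: [0.5215, -0.0667, 0.093]
tcp_rot: [-0.528, -3.097, 0.002]
wrist_force: [-5.7, -1.5, 10.1]
width: 0.413
grip_force: 80.1
```

Call:
{"name": "jog_arm", "arguments": {"commands": [{"travel": [0, 0, 0], "rot": [0, 0, 0], "claw": 255}, {"travel": [0, 0, 0], "rot": [0, 0, 0], "claw": 255}, {"travel": [0, 0, 0], "rot": [0, 0, 0], "claw": 255}, {"travel": [0, 0, 0], "rot": [0, 0, 0], "claw": 255}, {"travel": [0, 0, 0], "rot": [0, 0, 0], "claw": 255}]}}

```text
time: 9.85
tool_pos: [0.5214, -0.0667, 0.0929]
tcp_rot: [-0.528, -3.097, 0.002]
wrist_force: [-5.3, -1.5, 10.0]
width: 0.422
grip_force: 80.1
```

Call:
{"name": "jog_arm", "arguments": {"commands": [{"travel": [0, 0, 0], "rot": [0, 0, 0], "claw": 255}, {"travel": [0, 0, 0], "rot": [0, 0, 0], "claw": 255}, {"travel": [0, 0, 0], "rot": [0, 0, 0], "claw": 255}, {"travel": [0, 0, 0], "rot": [0, 0, 0], "claw": 255}, {"travel": [0, 0, 0], "rot": [0, 0, 0], "claw": 255}]}}

```text
time: 10.35
tool_pos: [0.5214, -0.0668, 0.0929]
tcp_rot: [-0.528, -3.097, 0.002]
wrist_force: [-5.3, -1.9, 9.1]
width: 0.42
grip_force: 80.1
```

Call:
{"name": "jog_arm", "arguments": {"commands": [{"travel": [0, 0, 0], "rot": [0, 0, 0], "claw": 255}, {"travel": [0, 0, 0], "rot": [0, 0, 0], "claw": 255}, {"travel": [0, 0, 0], "rot": [0, 0, 0], "claw": 255}, {"travel": [0, 0, 0], "rot": [0, 0, 0], "claw": 255}, {"travel": [0, 0, 0], "rot": [0, 0, 0], "claw": 255}]}}

```text
time: 10.85
tool_pos: [0.5214, -0.0668, 0.0929]
tcp_rot: [-0.528, -3.097, 0.002]
wrist_force: [-5.0, -1.9, 9.5]
width: 0.418
grip_force: 80.1
```

Call:
{"name": "jog_arm", "arguments": {"commands": [{"travel": [0, 0, 0], "rot": [0, 0, 0], "claw": 255}, {"travel": [0, 0, 0], "rot": [0, 0, 0], "claw": 255}, {"travel": [0, 0, 0], "rot": [0, 0, 0], "claw": 255}, {"travel": [0, 0, 0], "rot": [0, 0, 0], "claw": 255}, {"travel": [0, 0, 0], "rot": [0, 0, 0], "claw": 255}]}}

```text
time: 11.35
tool_pos: [0.5214, -0.0667, 0.0929]
tcp_rot: [-0.528, -3.097, 0.002]
wrist_force: [-4.8, -0.9, 10.6]
width: 0.416
grip_force: 80.1
```

Call:
{"name": "jog_arm", "arguments": {"commands": [{"travel": [0, 0, -5], "rot": [0, 0, 0], "claw": 255}, {"travel": [0, 0, -8], "rot": [0, 0, 0], "claw": 255}, {"travel": [0, 0, -8], "rot": [0, 0, 0], "claw": 255}, {"travel": [0, 0, -5], "rot": [0, 0, 0], "claw": 255}, {"travel": [0, 0, -3], "rot": [0, 0, 0], "claw": 255}]}}

```text
time: 11.85
tool_pos: [0.5215, -0.0661, 0.1213]
tcp_rot: [0.528, 3.097, 0.0]
wrist_force: [-1.1, -0.5, 1.3]
width: 0.418
grip_force: 79.5
```

Call:
{"name": "jog_arm", "arguments": {"commands": [{"travel": [0, 0, -1], "rot": [0, 0, 0], "claw": 255}, {"travel": [0, 0, 0], "rot": [0, 0, 0], "claw": 255}, {"travel": [0, 0, 0], "rot": [0, 0, 0], "claw": 255}, {"travel": [0, 0, 0], "rot": [0, 0, 0], "claw": 255}, {"travel": [0, 0, 0], "rot": [0, 0, 0], "claw": 255}], "force": 30}}

```text
time: 12.35
tool_pos: [0.5214, -0.0661, 0.122]
tcp_rot: [-0.528, -3.097, -0.0]
wrist_force: [-1.0, -0.2, 1.7]
width: 0.42
grip_force: 79.5
```

Call:
{"name": "jog_arm", "arguments": {"commands": [{"travel": [0, 0, 0], "rot": [0, 0, 0], "claw": 130}, {"travel": [0, 0, 0], "rot": [0, 0, 0], "claw": 110}, {"travel": [0, 0, 0], "rot": [0, 0, 0], "claw": 90}, {"travel": [0, 0, 0], "rot": [0, 0, 0], "claw": 50}, {"travel": [0, 0, 0], "rot": [0, 0, 0], "claw": 0}]}}

```text
time: 12.85
tool_pos: [0.5216, -0.0661, 0.1222]
tcp_rot: [0.528, 3.097, 0.0]
wrist_force: [0.0, -1.0, 0.0]
width: 0.943
grip_force: 0.0
```

Call:
{"name": "jog_arm", "arguments": {"commands": [{"travel": [0, 0, 0], "rot": [0, 0, 0], "claw": 0}, {"travel": [0, 0, 0], "rot": [0, 0, 0], "claw": 0}, {"travel": [0, 0, 0], "rot": [0, 0, 0], "claw": 0}, {"travel": [0, 0, 0], "rot": [0, 0, 0], "claw": 0}, {"travel": [0, 0, 0], "rot": [0, 0, 0], "claw": 0}]}}

```text
time: 13.35
tool_pos: [0.5215, -0.0662, 0.1223]
tcp_rot: [0.528, 3.097, 0.0]
wrist_force: [1.0, -0.5, -0.1]
width: 0.998
grip_force: 0.0
```

Call:
{"name": "jog_arm", "arguments": {"commands": [{"travel": [0, 0, -8], "rot": [0, 0, 0], "claw": 0}, {"travel": [0, 0, -20], "rot": [0, 0, 0], "claw": 0}, {"travel": [0, 0, -35], "rot": [0, 0, 0], "claw": 0}, {"travel": [0, 0, -35], "rot": [0, 0, 0], "claw": 0}, {"travel": [0, 0, -20], "rot": [0, 0, 0], "claw": 0}]}}

```text
time: 13.85
tool_pos: [0.523, -0.0664, 0.2444]
tcp_rot: [0.528, 3.092, 0.0]
wrist_force: [0.5, 0.3, -0.2]
width: 1.001
grip_force: 0.0
```

Run:
```python
from h import *
s=monitor.read_state();print(s['time'],s['tool_pos'],s['wrist_force'],s['width'])
c=snap('scene','s6');e=snap('wrist','w6')
for k in(c,e):print(proj(k,[[.5625,-.0803,.1235],[.522,-.066,.155]]).round(1).tolist())
f=lambda i:cv2.resize(i,(400,300),interpolation=cv2.INTER_CUBIC)
m=lambda i,x,y,w:f(i['color'][y:y+w*3//4,x:x+w])
cv2.imwrite('pics/m6.png',np.hstack([m(c,300,190,100),m(e,160,120,240)]))
```

```text
13.85 [ 0.52298034 -0.06642107  0.24435578] [ 0.47940525  0.34290845 -0.20694884] 1.0007987874665232
[[365.9, 234.9], [349.3, 233.5]]
[[277.3, 245.7], [277.3, 211.8]]
```

View pics/m6.png

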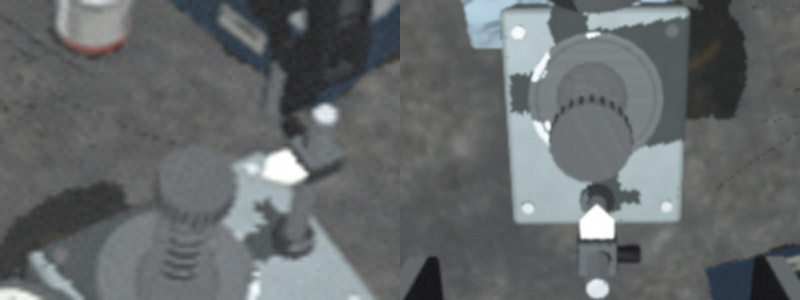

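The spring stands free and upright in the pan. The pointer tip is clearly visible in the wrist view at about (278,244), so I'll cross-check its height before handing in.

Run:
```python
from h import *
w=ld('w6');s=ld('s6')
def blob(f,x,y,n,th=190):
    i=cv2.cvtColor(cv2.imread(f'pics/{f}.png'),cv2.COLOR_BGR2GRAY)[y:y+n,x:x+n]
    i=cv2.resize(i,None,fx=10,fy=10,interpolation=cv2.INTER_CUBIC)
    cs,_=cv2.findContours((i>th).astype(np.uint8),0,2);k=max(cs,key=cv2.contourArea)
    p=cv2.approxPolyDP(k,6,True)[:,0]; return (p+.5)/10-.5+[x,y]
bs=blob('s6',360,222,20);bw=blob('w6',265,238,28);bt=blob('t0',354,174,20)
print(bs.round(1).tolist(),bw.round(1).tolist(),bt.round(1).tolist(),sep='\n')
ax=np.array([.943,-.333])
for z in np.arange(.114,.137,.004):
    t=[.5218+.943*.043,-.066-.333*.043,z]
    print(round(z,3),proj(s,[t]).round(1),proj(w,[t]).round(1),proj(ld('t0'),[t]).round(1))
```

```text
[[376.2, 233.2], [371.4, 227.2], [367.0, 228.4], [364.8, 231.8], [362.8, 230.2], [360.6, 230.8], [362.0, 233.0], [364.4, 232.6], [365.6, 234.2], [370.0, 235.4], [373.0, 235.2]]
[[267.2, 251.0], [268.0, 261.0], [268.8, 262.4], [287.4, 262.0], [288.4, 251.2], [278.6, 242.8], [276.2, 243.2]]
[[360.8, 179.8], [359.2, 181.2], [358.6, 185.0], [360.4, 190.0], [362.8, 190.8], [367.8, 188.0], [369.0, 183.6], [366.8, 181.4]]
0.114 [[365.3 237.7]] [[277.2 241.2]] [[361.1 191.3]]
0.118 [[365.5 236.6]] [[277.2 243. ]] [[361.4 191. ]]
0.122 [[365.8 235.4]] [[277.2 244.9]] [[361.8 190.7]]
0.126 [[366.1 234.2]] [[277.2 246.8]] [[362.1 190.4]]
0.13 [[366.3 233.1]] [[277.2 248.8]] [[362.5 190.1]]
0.134 [[366.6 231.9]] [[277.2 250.8]] [[362.8 189.8]]
```

Run:
```python
from h import *
s=ld('s0');t=ld('t0');w=ld('w6');s6=ld('s6')
for a in[(365.2,233.8),(366,234.8)]:
    print('tip st',tri([(s,*a),(t,361.5,190.7)]),'sw',tri([(s6,*a),(w,277.4,242.6)]),'stw',tri([(s,*a),(t,361.5,190.7),(w,277.4,242.6)]))
print('knob sw',tri([(s6,300+325/4,190+113/4),(w,160+197*.6,120+289*.6)]))
print('knob st',tri([(s,381,218.5),(t,369.2,173)]))
print('cap sw',tri([(s6,300+197/4,190+182/4),(w,274.6,204)]))
print('rim sw',tri([(s,344.6,259.6),(w,278.2,178.8)]))
```

```text
tip st [ 0.56159792 -0.07878882  0.1268364 ] sw [ 0.55876596 -0.07899843  0.12866712] stw [ 0.56075642 -0.07885564  0.12605169]
tip st [ 0.56254255 -0.07986753  0.12336493] sw [ 0.56114529 -0.07985031  0.1235528 ] stw [ 0.56196356 -0.07973381  0.12241354]
knob sw [ 0.59029714 -0.08905667  0.1577813 ]
knob st [ 0.59098745 -0.08940775  0.15881487]
cap sw [ 0.51779956 -0.0672031   0.15288391]
rim sw [ 0.52057393 -0.06528316  0.06350058]
```

```bash
python3 -c "
from workcell import workorder;print(workorder.finish_job())"
```

```text
the job is handed in; nothing more can be done
None
```

The job is handed in (no verdict was returned): I pressed the long spring's cap to about 0.124 m for over 2 s, against a pointer tip measured at 0.1225–0.1285 m, then released it; it stands upright in the pan.

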